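# Start and close a canister's twist cap without crossing the thread

### The arm

A 6-joint arm with a two-finger parallel gripper is mounted at the origin on the work surface. World frame = base frame: x ahead of the robot, y to its left, z up, the work surface at z = 0. Lengths are in mm, angles in rad, forces in N, time in s.
With the tool pointing down it reaches from about 350 to 775 mm from the base axis. Payload 7.3 kg.
Tool frame: the origin (TCP) lies between the finger pads; the fingertips stand 8 mm ahead of it and the grasp point (between the pads) lies 11 mm behind it; y points along the fingers, z is the direction in which the jaws open and shut, and the axes are right-handed (so a half turn about y gives the same grasp; the last joint's range is limited). The gripper opens to 92 mm and grips with 3 to 60 N. Pads are 19 mm wide; open, the fingers measure 130 mm over their backs; the gripper's body (75 mm by 190 mm) begins 47 mm behind the grasp point.
Start: joints at [0.963, 0.342, 1.524, -0, 1.275, -0.146], TCP at [233.908, 470.033, 234.741] pointing down, gripper open.
Joint ranges: [-2.53, 2.53], [-0.77, 2.02], [0.04, 2.7], [-1, 4.14], [0.28, 2.66], [-3.11, 3.11]. Speed limits (rad/s): [2.57, 2.57, 3.14, 3.14, 3.14, 3.14].

### API

Orientations are given as [roll, pitch, yaw] about the fixed x, y, z axes, in that order (R = Rz(yaw) Ry(pitch) Rx(roll)).
In Python, from plant import bot, vision, job gives the robot as it stands. The module is installed in compiled form; this text tells all that it offers.
- The arm moves only by the tool arm_command, never from a script. Its argument "deltas" is a list of rows, each a list of 4 numbers: the shift along the tool's x, y, z in m, then the turn about the tool's y in degrees. In form: [[x, y, z, twist], ...]. A call has 1 to 5 rows; each row shifts and turns the commanded pose from where the row before left it, along the tool's axes as they then stand; what a row does not reach is not made up. A row lasts 1/10 s, in which the tool goes at most 50 mm and 8.59 degrees, less where a joint would pass 70% of its speed; a pose out of reach is approached as far as the arm can. A call is refused whole if a number of a shift passes 0.05 or a number of a turn 8.59, either way. A call with a gripper value outside its range is refused whole. "claw" is the closure in counts, from 0 (fully open) to 255 (shut), set as the call begins (left out, the last holds). The fingers move at their own pace and stop on an object; the grip force is fixed at half the most. Time passes only in rows, so rows that do not move let the fingers close. It gives the time, the measured TCP pose, the force and the opening at its end, in the units of the state.
- bot.get_obs(): the state, without advancing time (a new reading comes with each control period).
- vision.capture(name): name is "scene" or "top" or "wrist"; returns a dict with "img" (420x560x3 uint8, red, green, blue), "camera_matrix" (3x3 intrinsics, pixels), "dist_coeffs" ([k1, k2, p1, p2, k3] as OpenCV has them; the pictures are not rectified), "world_to_cam" (4x4, takes a point from world to camera coordinates); the wrist camera has in their place "mount" (4x4, takes a point from camera to tool coordinates, whose origin is the TCP and whose axes are the tool frame's). Camera axes: x right, y down, z forward; pixel columns grow to the right and rows downward; lengths in mm; the calibration is good to about 2 mm. A picture is of the moment at which its call begins: read the wrist's pose just before it. There is no depth.
- job.close_job(): hands the job in, once; it reports no verdict.
Trained networks look in a picture, given as the dict that the camera call returned (one of the last four; its "shot" number tells which), for a name from the list of things; names that differ only in an ending like _2 or _b are one class to them, and where a whole thing is asked for, a point or a joint stands for the part that bears it (a point fixed in the world has none). Each returns a list of dicts, best first, with "confidence" (0 to 1); they miss things now and then, are a little off and sometimes report something else, mostly with a low value. They report only what shows in the picture. A call takes as long as a camera call.
- vision.find_in(picture, name): "xyz" ([x, y, z] in mm, in the coordinates of the camera as it stood for that picture, good to about 4 mm: the middle of the surface that is visible of it).
- vision.regions_of(picture, name): "mask" (420x560 bool, what is visible of it).
The state is a dict: "time": time; "joint_positions": joint angles; "dq": joint speeds; "tau": joint torques, N m; "tool_pos": TCP position; "tcp_rot": TCP orientation; "contact_force": force on the tool from outside, world axes, zero at the start; "moment": the same for the moment, N m; "grip_width": finger opening in mm.
Only numpy, scipy, OpenCV 4.12 (cv2) and the standard library are available. Lean on these libraries where they do the work, as an engineer would, in place of code of your own. Each camera call takes 0.05 s, during which the arm holds its last target. There are 200 camera calls.

### The job

The cap of the chrome canister is sitting loosely on top of its thread. Without lifting it off, press it lightly and turn it backwards (anticlockwise from above) until you feel it click down into the start of the thread, then turn it forwards (clockwise) until it is fully home, and let go. Be gentle: stop turning as soon as it meets a stop, do not force it, and leave the other things on the shelf where they are.

Things in the scene. Friction and masses are not known exactly. Their poses are not given: they have to be found in the camera images.
- canister: Chrome travel canister, 68 mm across, upright, fixed in a dark holder (base 100 mm across) screwed to the shelf. Origin: centre of the underside, on the shelf; z up along the axis. Its 40 mm neck, on a rubber seat, carries a coarse three-start thread 50 mm across. Where the thread starts is hidden under the cap and differs each time; no reading tells it.
- cap: Chrome twist cap, about 120 g, loose on the neck: round skirt 60 mm across, 23 mm tall, topped by a six-sided grip 42 mm across flats, 28 mm tall (23 to 51 mm above the origin). Origin: centre of the skirt's lower edge; z up; x points at the middle of a flat, so flats face every 60 degrees from x. Starts with its inner pins on top of the thread, origin 111 mm above the shelf.
- cap_grip (a point): Middle of the cap's six-sided grip, on the axis, 37 mm above the cap's origin; axes as the cap. Backwards means anticlockwise from above, forwards clockwise. Forwards before the click, the cap meets a stop within 1.1 rad and never starts. Pins and thread have about 1 mm of play sideways. At a stop the springy neck yields about 0.1 rad per N m; 0.3 N m is a firm stop, 1 N m is forcing.
- thread_start (a point): On the canister's axis, 103 mm above the shelf: where the cap's origin is once clicked in. After 0.4 to 1.35 rad of turning backwards (hidden) the cap can drop 8 mm to here. It does not pull itself down: held in a gripper, it must be lowered to follow. The place is about 0.2 rad wide; then a stop blocks turning further backwards. A push of 2 to 5 N is plenty.
- thread_home (a point): On the canister's axis, 99 mm above the shelf: where the cap's origin is when fully home. From the click, turning forwards about 1.3 to 1.5 rad makes the cap sink 4 mm along the thread to a stop; it is home at the stop. The thread draws it down, but a gripper that holds it must follow down.
- marble_dish: bystander: glass dish with marbles, 100 mm across, 28 mm tall, near the canister; origin centre of the underside
- torch: bystander: black torch lying down, 115 mm long along its x, 38 mm tall, near the canister; origin under its middle
- lint_roller: bystander: lint roller with lilac plastic handle lying along its x, 216 mm long, 49 mm tall; origin underneath, where handle and roll meet
- key_stand: bystander: stand with two steel keys on a hook, base 90 by 110 mm, 172 mm tall; origin centre of the underside
- chest: bystander: small pine keepsake chest 116 by 166 mm, 90 mm tall; origin centre of the underside
- shoe_brush: bystander: shoe brush 50 by 150 mm, 43 mm tall; origin centre of the underside
- polish_tin: bystander: flat round tin 70 mm across, 30 mm tall; origin centre of the underside

How it is judged:
By the outcome, as a careful person would: the job done as asked, in the order asked, and still so for the second after the job is handed in, with the robot touching nothing.
It also fails if it takes over 61 s, if anything falls off the work surface, if the arm or the gripper's body presses on something with over 40 N, if the wrist force passes 120 N, or if a joint passes its speed limit or range.

## Working session

There is one attempt and no reset: what is moved stays moved. The work goes in short steps, Python scripts to look and compute and a tool call to move; the robot and the scene stay as the last step left them, time stands still between calls to the robot, and variables do not carry over. Pictures are saved under pics/ and viewed, about 8 in all and at most 12, crops included, and the job is handed in when it is done.

Besides the shell and the picture viewer there is one more tool, called after ">>>" as name(argument=value, ...), one argument or row to a line, values as JSON. arm_command: Moves the arm, as the interface text tells. Its arguments: {"type":"object","properties":{"deltas":{"type":"array","items":{"type":"array","items":{"type":"number"}}},"claw":{"type":"number"}},"required":["deltas"]}

```bash
mkdir -p pics; cat > h.py <<'E'
import numpy as np, cv2
from scipy.spatial.transform import Rotation as R
from plant import bot, vision, job
def T():
    o=bot.get_obs(); M=np.eye(4); M[:3,:3]=R.from_euler('xyz',o['tcp_rot']).as_matrix(); M[:3,3]=o['tool_pos']; return M
def c2w(p):
    return T()@p['mount'] if 'mount' in p else np.linalg.inv(p['world_to_cam'])
def ray(p,uv,z):
    "world points where pixel rays meet height z"
    C=c2w(p); n=cv2.undistortPoints(np.float64(uv).reshape(-1,1,2),p['camera_matrix'],np.float64(p['dist_coeffs'])).reshape(-1,2)
    d=np.c_[n,np.ones(len(n))]@C[:3,:3].T; o=C[:3,3]; return o+d*((z-o[2])/d[:,2])[:,None]
def proj(p,X):
    W=np.linalg.inv(c2w(p)); return cv2.projectPoints(np.float64(X).reshape(-1,1,3),cv2.Rodrigues(W[:3,:3])[0],W[:3,3],p['camera_matrix'],np.float64(p['dist_coeffs']))[0].reshape(-1,2)
def save(p,n): cv2.imwrite('pics/'+n,p['img'][:,:,::-1])
E
python3 - <<'E'
from h import *
o=bot.get_obs(); print({k:np.round(v,3) for k,v in o.items()}); print(T().round(3))
for c in ['scene','top','wrist']:
    p=vision.capture(c); save(p,c+'1.png'); C=c2w(p); print(c,C[:3,3].round(0))
    for n in ['cap','canister','marble_dish','torch','key_stand','lint_roller','chest']:
        for r in vision.find_in(p,n)[:1]: print(n,round(r['confidence'],2),(C@np.r_[r['xyz'],1])[:3].round(0))
E
python3 -c "
import cv2,numpy as np
a=[cv2.imread(f'pics/{c}1.png') for c in ['top','scene']]
" 
```

```text
{'time': np.float64(0.0), 'joint_positions': array([ 0.963,  0.343,  1.525, -0.   ,  1.275, -0.146]), 'dq': array([ 0.001,  0.   , -0.   , -0.001, -0.002, -0.001]), 'tau': array([-1.0000e-03, -4.3124e+01, -2.4422e+01,  7.2000e-02,  5.6000e-02,
       -0.0000e+00]), 'tool_pos': array([233.675, 469.668, 234.03 ]), 'tcp_rot': array([-1.572,  0.   , -0.462]), 'contact_force': array([-0.514,  0.264, -0.193]), 'moment': array([-0.071,  0.04 , -0.021]), 'grip_width': np.float64(91.618)}
[[ 8.95000e-01 -1.00000e-03  4.46000e-01  2.33675e+02]
 [-4.46000e-01 -1.00000e-03  8.95000e-01  4.69668e+02]
 [-0.00000e+00 -1.00000e+00 -2.00000e-03  2.34030e+02]
 [ 0.00000e+00  0.00000e+00  0.00000e+00  1.00000e+00]]
scene [1048.  559. 1286.]
cap 0.74 [553. -66. 144.]
canister 0.73 [568. -55.  36.]
marble_dish 0.82 [529.  42.  14.]
torch 0.58 [ 584. -186.   29.]
key_stand 0.57 [ 714. -314.    9.]
chest 0.62 [653. 418.  87.]
top [ 324.  -24. 1404.]
cap 0.65 [540. -76. 162.]
canister 0.87 [527. -68.   4.]
marble_dish 0.91 [536.  44.  14.]
torch 0.72 [ 583. -195.   32.]
key_stand 0.88 [ 709. -315.   13.]
lint_roller 0.87 [ 472. -436.   36.]
chest 0.74 [ 473. -438.   39.]
wrist [164. 505. 386.]
chest 0.42 [614. 476.  50.]
```

View pics/top1.png

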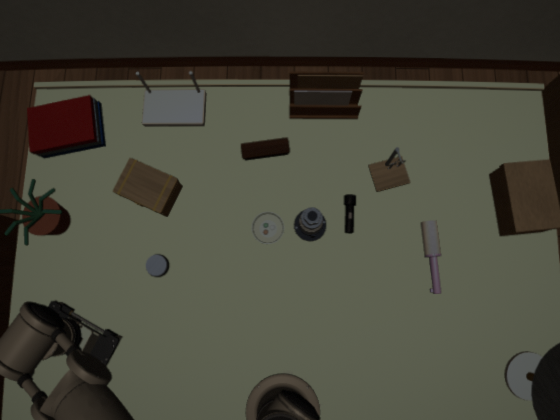

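View pics/scene1.png

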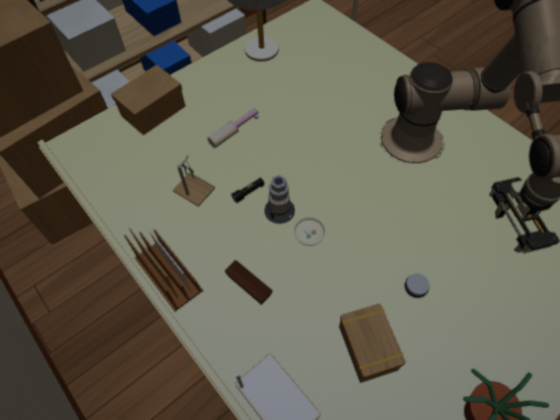

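The top view shows the canister at about (310,222), between the dish (268,228) and the torch (350,213). The scene view agrees, with the canister at (279,195). That puts it near (545,-70), so I'm moving above it.

>>> arm_command(
  deltas=[
    [0.04,-0.005,-0.0266,0],
    [0.04,-0.005,-0.0266,0],
    [0.04,-0.005,-0.0266,0],
    [0.04,-0.005,-0.0266,0],
    [0.04,-0.005,-0.0266,0],
  ],
  claw=0,
)

```text
time: 1.7
tool_pos: [354.3, 260.2, 260.1]
tcp_rot: [-1.57, -0.0, -0.461]
contact_force: [1.4, 0.3, -0.8]
grip_width: 92.1
```

>>> arm_command(
  deltas=[
    [0.04,-0.005,-0.0266,0],
    [0.04,-0.005,-0.0266,0],
    [0.04,-0.005,-0.0266,0],
    [0.04,-0.005,-0.0266,0],
    [0.04,-0.005,-0.0266,0],
  ],
)

```text
time: 2.2
tool_pos: [474.2, 51.7, 285.2]
tcp_rot: [-1.57, -0.001, -0.462]
contact_force: [0.6, 0.7, 0.3]
grip_width: 91.9
```

>>> arm_command(
  deltas=[
    [0.02,-0.005,-0.013,0],
    [0.02,0,-0.013,0],
    [0.0,0,0,0],
    [0,0,0,0],
  ],
)

```text
time: 2.6
tool_pos: [497.5, 12.6, 289.4]
tcp_rot: [-1.571, 0.001, -0.463]
contact_force: [0.7, 0.6, -0.4]
grip_width: 91.8
```

```bash
python3 - <<'E'
from h import *
o=bot.get_obs(); print({k:np.round(v,3) for k,v in o.items() if k!='tau'}); print(T()[:3,:3].round(3))
p=vision.capture('wrist'); save(p,'w2.png'); C=c2w(p); print(C.round(2)); print(np.round(p['camera_matrix'],1),p['dist_coeffs'])
for n in ['cap','canister','cap_grip']:
    for r in vision.find_in(p,n)[:1]: print(n,round(r['confidence'],2),(C@np.r_[r['xyz'],1])[:3].round(0))
cv2.imwrite('pics/w2b.png',cv2.convertScaleAbs(p['img'][:,:,::-1],alpha=2.0))
E
```

```text
{'time': np.float64(2.6), 'joint_positions': array([-0.129,  0.253,  1.497,  0.   ,  1.392, -1.237]), 'dq': array([ 0.026, -0.014,  0.014,  0.   ,  0.002,  0.002]), 'tool_pos': array([497.451,  12.574, 289.427]), 'tcp_rot': array([-1.571e+00,  1.000e-03, -4.630e-01]), 'contact_force': array([ 0.721,  0.649, -0.39 ]), 'moment': array([-0.012,  0.006,  0.012]), 'grip_width': np.float64(91.785)}
[[ 0.895 -0.001  0.447]
 [-0.447  0.001  0.895]
 [-0.001 -1.     0.   ]]
[[ 4.5000e-01  8.6000e-01  2.6000e-01  4.2706e+02]
 [ 9.0000e-01 -4.3000e-01 -1.3000e-01  4.8520e+01]
 [ 0.0000e+00  2.9000e-01 -9.6000e-01  4.4096e+02]
 [ 0.0000e+00  0.0000e+00  0.0000e+00  1.0000e+00]]
[[299.    0.  280.5]
 [  0.  299.  208.5]
 [  0.    0.    1. ]] [-0.02785593  0.          0.          0.          0.        ]
cap 0.87 [534. -63. 151.]
canister 0.63 [523. -52.  42.]
cap_grip 0.73 [531. -65. 148.]
```

View pics/w2b.png

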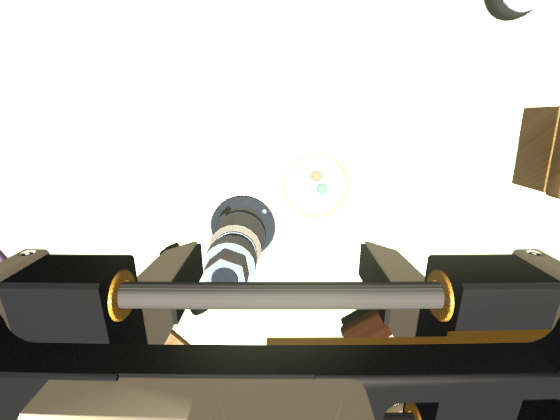

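The wrist view shows the canister at about (240,225) and the hexagonal grip at about (228,270), partly hidden by the gripper bar. I'll shift so the camera looks at the grip clear of the bar.

>>> arm_command(
  deltas=[
    [0.04,0.01,-0.02,0],
    [0.04,0.02,-0.02,0],
    [0.03,0.03,-0.012,0],
    [0,0,0,0],
    [0,0,0,0],
  ],
)

```text
time: 3.3
tool_pos: [572.6, -82.4, 229.0]
tcp_rot: [-1.571, 0.002, -0.462]
contact_force: [0.3, 0.3, -0.3]
grip_width: 91.6
```

```bash
python3 - <<'E'
from h import *
o=bot.get_obs(); print(o['tool_pos'].round(1),o['tcp_rot'].round(4),o['joint_positions'].round(2))
p=vision.capture('wrist'); save(p,'w3.png'); C=c2w(p)
np.savez('w3.npz',C=C)
for n in ['cap','canister','cap_grip']:
    for r in vision.find_in(p,n)[:1]: print(n,round(r['confidence'],2),(C@np.r_[r['xyz'],1])[:3].round(0))
u,v=proj(p,[[537,-65,162]])[0]; print(u,v)
M=np.float64([[4.6,0,400-4.6*u],[0,4.6,300-4.6*v]])
im=cv2.warpAffine(p['img'][:,:,::-1],M,(800,600),flags=cv2.INTER_CUBIC)
cv2.imwrite('pics/w3b.png',cv2.convertScaleAbs(im,alpha=1.8)); print(M)
E
```

```text
[572.6 -82.4 229. ] [-1.5708  0.0023 -0.4618] [-0.28  0.45  1.38  0.    1.32 -1.38]
cap 0.77 [537. -72. 169.]
canister 0.68 [518. -55.   4.]
cap_grip 0.67 [539. -76. 165.]
278.4556063024559 173.0696082322728
[[   4.6           0.         -880.89578899]
 [   0.            4.6        -496.12019787]]
```

View pics/w3b.png

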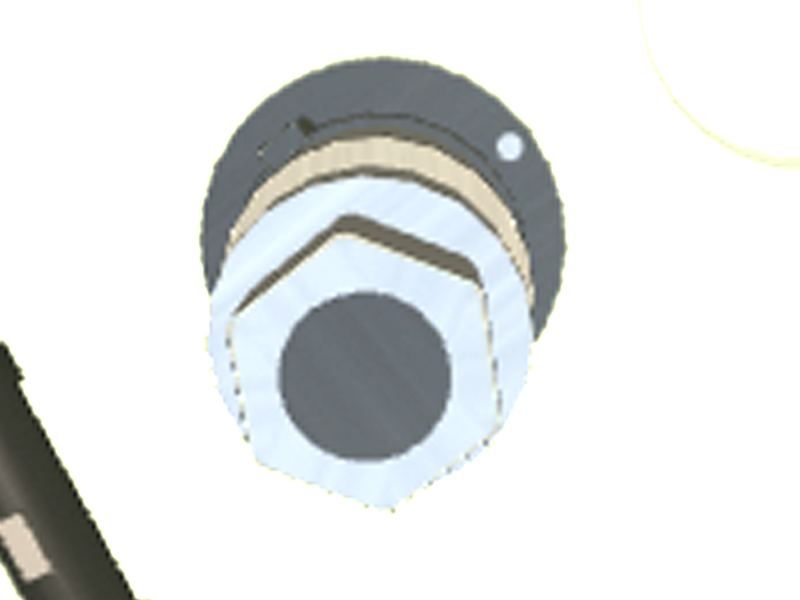

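The crop shows the hexagonal top, with corners at about (345,232), (483,283), (499,430), (391,511), (258,463) and (231,314). Next I'll turn these into a centre and a flat angle at z = 162.

```bash
python3 - <<'E'
from h import *
p=vision.capture('wrist')
M=np.float64([[4.6,0,-880.896],[0,4.6,-496.12]])
c=np.float64([(345,232),(483,283),(499,430),(391,511),(258,463),(231,314)])
uv=(c-M[:,2])/4.6
X=ray(p,uv,162)[:,:2]; print(X.round(1)); m=X.mean(0); print('centre',m, 'r',np.linalg.norm(X-m,axis=1).round(1),'exp 24.2')
a=np.degrees(np.arctan2(*(X-m).T[::-1])); f=(a-30)%60; print(a.round(1),f.round(1))
print('disc',ray(p,[(np.r_[365,377]-M[:,2])/4.6],162)[:,:2])
for ring,z in [([(202,240),(383,57),(566,245)],8)]:
  print('base',ray(p,(np.float64(ring)-M[:,2])/4.6,z).round(1))
t=T(); z=t[:3,2]; print('tool z az',np.degrees(np.arctan2(z[1],z[0])), 'offset in tool xz', (t[:3,:3].T@np.r_[m-t[:2,3],0]).round(1))
E
```

```text
[[523.3 -68.1]
 [540.4 -51.9]
 [563.8 -60.1]
 [568.6 -82.6]
 [551.1 -98.7]
 [526.8 -90.7]]
centre [545.66370552 -75.33674441] r [23.5 24.  23.7 24.  24.  24.3] exp 24.2
[ 162.1  102.5   40.   -17.5  -77.  -140.8] [12.1 12.5 10.  12.5 13.   9.2]
disc [[545.8535502  -75.96309146]]
base [[ 522.5 -118.9    8. ]
 [ 501.7  -53.4    8. ]
 [ 567.7  -30.9    8. ]]
tool z az 63.62297267607548 offset in tool xz [-27.5  -0.1  -6.2]
```

The corner radius is about 24 mm as expected, and the base ring centre agrees with (545.5,-75.5). The flats face 11.5° + 60k. I'll turn +52° so the last joint has room both ways, and stop above the cap.

>>> arm_command(
  deltas=[
    [-0.0275,0,-0.0062,0],
    [0,0,0,8.5],
    [0,0,0,8.5],
    [0,0,0,8.5],
    [0,0,0,8.5],
  ],
)

```text
time: 4.05
tool_pos: [545.6, -75.6, 230.9]
tcp_rot: [-1.569, -0.001, -1.06]
contact_force: [0.1, 0.6, 0.5]
grip_width: 91.9
```

>>> arm_command(
  deltas=[
    [0,0,0,8.5],
    [0,0,0,8.5],
    [0,0.02,0,1.1],
    [0,0,0,0],
    [0,0,0,0],
  ],
)

```text
time: 4.55
tool_pos: [545.5, -75.9, 210.5]
tcp_rot: [-1.57, -0.0, -1.37]
contact_force: [-0.6, -0.8, -0.4]
grip_width: 92.0
```

```bash
python3 - <<'E'
from h import *
o=bot.get_obs(); t=T(); z=t[:3,2]; print(o['tool_pos'],o['joint_positions'].round(2),o['contact_force'],o['moment'],'az',np.degrees(np.arctan2(z[1],z[0])), (t[:3,:3].T@np.r_[np.r_[545.5,-75.4]-t[:2,3],0]).round(1))
print(t.round(3))
E
```

```text
[545.5495611  -75.87565236 210.48269006] [-0.28  0.41  1.49  0.    1.24 -0.48] [-0.6071659  -0.83623226 -0.37781245] [-0.04044691  0.03855667 -0.04053216] az 11.527627499139427 [-0.5 -0.   0. ]
[[ 2.00000e-01  0.00000e+00  9.80000e-01  5.45550e+02]
 [-9.80000e-01 -0.00000e+00  2.00000e-01 -7.58760e+01]
 [ 0.00000e+00 -1.00000e+00  0.00000e+00  2.10483e+02]
 [ 0.00000e+00  0.00000e+00  0.00000e+00  1.00000e+00]]
```

>>> arm_command(
  deltas=[
    [-0.0005,0.025,0,0],
    [0,0.025,0,0],
    [0,0.015,0,0],
    [0,0,0,0],
    [0,0,0,0],
  ],
)

```text
time: 5.05
tool_pos: [546.2, -75.9, 145.9]
tcp_rot: [-1.569, -0.001, -1.371]
contact_force: [0.0, -0.3, 0.3]
grip_width: 91.8
```

>>> arm_command(
  deltas=[
    [0,0,0,0],
    [0,0,0,0],
    [0,0,0,0],
    [0,0,0,0],
    [0,0,0,0],
  ],
  claw=255,
)

```text
time: 5.55
tool_pos: [545.6, -75.8, 144.9]
tcp_rot: [-1.57, -0.0, -1.371]
contact_force: [0.6, 0.3, 0.8]
grip_width: 56.1
```

>>> arm_command(
  deltas=[
    [0,0,0,0],
    [0,0,0,0],
    [0,0,0,0],
  ],
)

```text
time: 5.85
tool_pos: [545.6, -75.8, 144.7]
tcp_rot: [-1.571, 0.0, -1.371]
contact_force: [-0.3, -0.2, 1.0]
grip_width: 41.6
```

```bash
cat > s.py <<'E'
from h import *
o=bot.get_obs(); t=T(); z=t[:3,2]; print('t',o['time'].round(2),o['tool_pos'].round(2),'az',np.degrees(np.arctan2(z[1],z[0])).round(2),'F',o['contact_force'].round(2),'M',o['moment'].round(3),'w',o['grip_width'].round(1),'j6',o['joint_positions'][5].round(2))
E
python3 s.py; python3 - <<'E'
from h import *
a=vision.capture('scene');b=vision.capture('wrist')
cv2.imwrite('pics/c4.png',np.hstack([cv2.convertScaleAbs(cv2.resize(a['img'][140:240,220:340],(400,333),interpolation=2),alpha=1.8),cv2.convertScaleAbs(cv2.resize(b['img'],(400,333)),alpha=1.6)])[:,:,::-1])
E
python3 s.py
```

```text
Traceback (most recent call last):
  File "s.py", line 2, in <module>
    o=bot.get_obs(); t=T(); z=t[:3,2]; print('t',o['time'].round(2),o['tool_pos'].round(2),'az',np.degrees(np.arctan2(z[1],z[0])).round(2),'F',o['contact_force'].round(2),'M',o['moment'].round(3),'w',o['grip_width'].round(1),'j6',o['joint_positions'][5].round(2))
                                                 ^^^^^^^^^^^^^^^
AttributeError: 'float' object has no attribute 'round'
Traceback (most recent call last):
  File "s.py", line 2, in <module>
    o=bot.get_obs(); t=T(); z=t[:3,2]; print('t',o['time'].round(2),o['tool_pos'].round(2),'az',np.degrees(np.arctan2(z[1],z[0])).round(2),'F',o['contact_force'].round(2),'M',o['moment'].round(3),'w',o['grip_width'].round(1),'j6',o['joint_positions'][5].round(2))
                                                 ^^^^^^^^^^^^^^^
AttributeError: 'float' object has no attribute 'round'
```

View pics/c4.png

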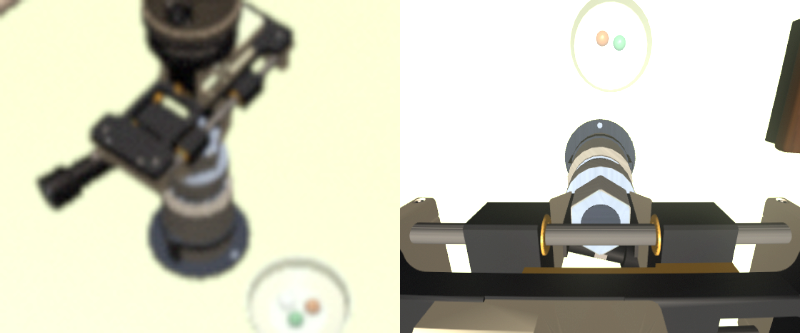

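In the wrist half (right) of the picture the cap's grip, around (600,215), sits square between the pads, and the 41.6 mm opening matches the flats. Now I'll press lightly in small steps.

>>> arm_command(
  deltas=[
    [0,0.0005,0,0],
    [0,0,0,0],
  ],
)

```text
time: 6.15
tool_pos: [545.6, -75.8, 144.6]
tcp_rot: [-1.57, -0.0, -1.371]
contact_force: [-1.2, 0.6, 4.0]
grip_width: 41.8
```

```bash
cat > s.py <<'E'
from h import *
o=bot.get_obs(); t=T(); z=t[:3,2]; f=lambda v,n=2:np.round(v,n)
print('t',f(o['time']),f(o['tool_pos']),'az',f(np.degrees(np.arctan2(z[1],z[0]))),'F',f(o['contact_force']),'M',f(o['moment'],3),'w',f(o['grip_width']),'j6',f(o['joint_positions'][5]))
E
python3 s.py
```

```text
t 6.15 [545.62 -75.83 144.57] az 11.44 F [-1.16  0.58  3.95] M [-0.005  0.224  0.016] w 41.83 j6 -0.48
```

That gives about 4 N of press. Turning backwards with negative twist.

>>> arm_command(
  deltas=[
    [0,0,0,-4],
    [0,0,0,-4],
    [0,0,0,-4],
    [0,0,0,-4],
    [0,0,0,0],
  ],
)

```text
time: 6.65
tool_pos: [545.5, -75.8, 144.5]
tcp_rot: [-1.571, -0.0, -1.091]
contact_force: [-1.6, -0.0, 4.2]
grip_width: 42.0
```

```bash
python3 s.py
```

```text
t 6.65 [545.5  -75.78 144.5 ] az 27.48 F [-1.61 -0.01  4.2 ] M [0.022 0.308 0.071] w 41.96 j6 -0.76
```

>>> arm_command(
  deltas=[
    [0,0,0,-3],
    [0,0,0,-3],
    [0,0,0,0],
  ],
)

```text
time: 6.95
tool_pos: [545.5, -75.8, 144.5]
tcp_rot: [-1.571, -0.0, -0.988]
contact_force: [-1.8, 0.9, 4.9]
grip_width: 41.8
```

```bash
python3 s.py
```

```text
t 6.95 [545.55 -75.82 144.51] az 33.37 F [-1.8   0.85  4.87] M [-0.005  0.373  0.072] w 41.8 j6 -0.86
```

>>> arm_command(
  deltas=[
    [0,0,0,-4],
    [0,0,0,0],
  ],
)

```text
time: 7.15
tool_pos: [545.5, -75.8, 144.5]
tcp_rot: [-1.571, -0.0, -0.918]
contact_force: [-1.7, 0.6, 4.6]
grip_width: 41.8
```

>>> arm_command(
  deltas=[
    [0,0,0,-4],
    [0,0,0,0],
  ],
)

```text
time: 7.35
tool_pos: [545.5, -75.8, 144.5]
tcp_rot: [-1.571, -0.0, -0.849]
contact_force: [-1.8, 0.5, 5.1]
grip_width: 42.0
```

```bash
python3 s.py
```

```text
t 7.35 [545.49 -75.84 144.46] az 41.38 F [-1.83  0.49  5.11] M [ 0.006  0.361 -0.028] w 42.0 j6 -1.0
```

>>> arm_command(
  deltas=[
    [0,-0.0001,0,-4],
    [0,0,0,0],
  ],
)

```text
time: 7.55
tool_pos: [545.4, -75.8, 144.5]
tcp_rot: [-1.571, 0.0, -0.779]
contact_force: [-2.5, 0.0, 5.6]
grip_width: 41.9
```

>>> arm_command(
  deltas=[
    [0,0,0,-4],
    [0,0,0,0],
  ],
)

```text
time: 7.75
tool_pos: [545.3, -75.8, 144.5]
tcp_rot: [-1.571, 0.0, -0.71]
contact_force: [-2.3, 0.1, 5.1]
grip_width: 41.9
```

```bash
python3 s.py
```

```text
t 7.75 [545.33 -75.8  144.47] az 49.33 F [-2.33  0.11  5.15] M [0.023 0.568 0.023] w 41.93 j6 -1.14
```

>>> arm_command(
  deltas=[
    [-0.0002,-0.0002,-0.0002,-4],
    [0,0,0,0],
  ],
)

```text
time: 7.95
tool_pos: [545.1, -75.7, 144.4]
tcp_rot: [-1.571, 0.001, -0.64]
contact_force: [-2.1, 0.2, 4.0]
grip_width: 41.7
```

```bash
python3 s.py
```

```text
t 7.95 [545.05 -75.71 144.36] az 53.32 F [-2.11  0.22  3.99] M [0.117 0.362 0.042] w 41.67 j6 -1.21
```

>>> arm_command(
  deltas=[
    [0,0,0,-4],
    [0,0,0,0],
  ],
)

```text
time: 8.15
tool_pos: [545.0, -75.8, 143.9]
tcp_rot: [-1.571, 0.001, -0.571]
contact_force: [-1.4, -1.4, -1.6]
grip_width: 41.7
```

```bash
python3 s.py
```

```text
t 8.15 [545.03 -75.83 143.91] az 57.3 F [-1.38 -1.4  -1.58] M [-0.136  0.145  0.022] w 41.66 j6 -1.28
```

Fz fell from +4 to below zero and the tool sank: the cap has found the start after about 0.80 rad. Now I'll follow it down.

>>> arm_command(
  deltas=[
    [0,0.001,0,-1],
    [0,0.001,0,-1],
    [0,0,0,0],
  ],
)

```text
time: 8.45
tool_pos: [545.0, -75.9, 142.1]
tcp_rot: [-1.571, 0.001, -0.534]
contact_force: [-0.9, -0.2, -2.9]
grip_width: 41.8
```

```bash
python3 s.py
```

```text
t 8.45 [545.04 -75.86 142.06] az 59.41 F [-0.88 -0.19 -2.86] M [-0.184  0.219 -0.035] w 41.77 j6 -1.31
```

Descending freely. The cap's weight now shows at about -1.5 to -3 N.

>>> arm_command(
  deltas=[
    [0,0.0015,0,0],
    [0,0.0015,0,0],
    [0,0.001,0,0],
    [0,0,0,0],
  ],
)

```text
time: 8.85
tool_pos: [545.0, -75.8, 138.3]
tcp_rot: [-1.571, 0.001, -0.534]
contact_force: [-1.6, -1.2, -2.1]
grip_width: 41.7
```

```bash
python3 s.py
```

```text
t 8.85 [545.03 -75.81 138.25] az 59.43 F [-1.61 -1.23 -2.14] M [-0.175  0.42  -0.011] w 41.73 j6 -1.31
```

>>> arm_command(
  deltas=[
    [0,0.001,0,0],
    [0,0.0005,0,0],
    [0,0,0,0],
  ],
)

```text
time: 9.15
tool_pos: [545.0, -75.8, 136.9]
tcp_rot: [-1.571, 0.001, -0.533]
contact_force: [-3.5, -2.2, -0.5]
grip_width: 42.0
```

>>> arm_command(
  deltas=[
    [0,0.0005,0,0],
    [0,0,0,0],
  ],
)

```text
time: 9.35
tool_pos: [545.1, -75.8, 136.7]
tcp_rot: [-1.571, 0.0, -0.533]
contact_force: [-5.4, -1.2, 1.9]
grip_width: 42.0
```

```bash
python3 s.py
```

```text
t 9.35 [545.07 -75.8  136.69] az 59.44 F [-5.45 -1.19  1.86] M [-0.256  0.901  0.063] w 42.03 j6 -1.31
```

It landed: the drop is about 8 mm and Fz is positive. I'll relieve the small side load, then turn forwards while sinking about 0.05 mm per degree.

>>> arm_command(
  deltas=[
    [-0.0003,0,-0.0003,0],
    [0,0.0001,0,3],
    [0,0.0001,0,3],
    [0,0,0,0],
  ],
)

```text
time: 9.75
tool_pos: [545.1, -76.2, 136.6]
tcp_rot: [-1.571, -0.001, -0.638]
contact_force: [-3.3, -2.1, 2.9]
grip_width: 42.0
```

```bash
python3 s.py
```

```text
t 9.75 [545.14 -76.16 136.62] az 53.42 F [-3.31 -2.11  2.87] M [-0.418  0.694  0.067] w 41.99 j6 -1.21
```

>>> arm_command(
  deltas=[
    [0,0.0002,0,4],
    [0,0.0002,0,4],
    [0,0,0,0],
  ],
)

```text
time: 10.05
tool_pos: [545.2, -76.2, 136.3]
tcp_rot: [-1.57, -0.001, -0.777]
contact_force: [-3.5, -2.7, 3.7]
grip_width: 41.7
```

```bash
python3 s.py
```

```text
t 10.05 [545.21 -76.2  136.28] az 45.48 F [-3.52 -2.71  3.74] M [-0.52   0.687  0.018] w 41.74 j6 -1.07
```

>>> arm_command(
  deltas=[
    [0,0.0002,0,4],
    [0,0.0002,0,4],
    [0,0.0002,0,4],
    [0,0,0,0],
  ],
)

```text
time: 10.45
tool_pos: [545.2, -76.0, 135.6]
tcp_rot: [-1.57, -0.001, -0.985]
contact_force: [-3.4, -1.9, 4.1]
grip_width: 41.9
```

```bash
python3 s.py
```

```text
t 10.45 [545.22 -76.02 135.56] az 33.54 F [-3.43 -1.86  4.07] M [-0.401  0.503 -0.064] w 41.89 j6 -0.86
```

>>> arm_command(
  deltas=[
    [0,0.0002,0,4],
    [0,0.0002,0,4],
    [0,0.0002,0,4],
    [0,0,0,0],
  ],
)

```text
time: 10.85
tool_pos: [545.3, -75.9, 134.9]
tcp_rot: [-1.57, -0.0, -1.194]
contact_force: [-1.1, -0.3, 2.1]
grip_width: 41.4
```

```bash
python3 s.py
```

```text
t 10.85 [545.31 -75.86 134.86] az 21.58 F [-1.12 -0.31  2.07] M [-0.245  0.334  0.002] w 41.38 j6 -0.65
```

>>> arm_command(
  deltas=[
    [0,0.0002,0,4],
    [0,0.0002,0,4],
    [0,0.0002,0,4],
    [0,0,0,0],
  ],
)

```text
time: 11.25
tool_pos: [545.4, -75.8, 134.2]
tcp_rot: [-1.569, -0.0, -1.403]
contact_force: [-0.9, -0.8, 1.7]
grip_width: 41.6
```

```bash
python3 s.py
```

```text
t 11.25 [545.39 -75.85 134.16] az 9.61 F [-0.86 -0.81  1.75] M [-0.208  0.117  0.001] w 41.58 j6 -0.45
```

>>> arm_command(
  deltas=[
    [0,0.0002,0,4],
    [0,0.0002,0,4],
    [0,0.0002,0,4],
    [0,0,0,0],
  ],
)

```text
time: 11.65
tool_pos: [545.4, -75.7, 133.5]
tcp_rot: [-1.57, 0.001, -1.612]
contact_force: [0.6, -0.0, 0.3]
grip_width: 41.6
```

```bash
python3 s.py
```

```text
t 11.65 [545.36 -75.66 133.48] az -2.37 F [ 0.65 -0.    0.25] M [-0.115 -0.087 -0.008] w 41.56 j6 -0.24
```

Going smoothly. Home should come near az -15 to -29 and z about 132.6, so I'm taking smaller steps and watching the moment.

>>> arm_command(
  deltas=[
    [0,0.0002,0,4],
    [0,0.0002,0,4],
    [0,0,0,0],
  ],
)

```text
time: 11.95
tool_pos: [545.1, -75.8, 133.0]
tcp_rot: [-1.57, 0.0, -1.752]
contact_force: [0.2, -0.7, -0.9]
grip_width: 41.7
```

```bash
python3 s.py
```

```text
t 11.95 [545.14 -75.77 133.04] az -10.36 F [ 0.22 -0.75 -0.86] M [-0.096 -0.054 -0.007] w 41.69 j6 -0.1
```

>>> arm_command(
  deltas=[
    [0,0.0002,0,3],
    [0,0,0,0],
  ],
)

```text
time: 12.15
tool_pos: [545.0, -75.8, 132.9]
tcp_rot: [-1.571, 0.0, -1.804]
contact_force: [-0.2, 0.2, -0.3]
grip_width: 41.8
```

```bash
python3 s.py
```

```text
t 12.15 [545.01 -75.83 132.86] az -13.35 F [-0.2   0.24 -0.29] M [-0.068 -0.009  0.009] w 41.8 j6 -0.05
```

>>> arm_command(
  deltas=[
    [0,0.0002,0,2],
    [0,0,0,0],
  ],
)

```text
time: 12.35
tool_pos: [545.0, -75.8, 132.7]
tcp_rot: [-1.571, 0.0, -1.839]
contact_force: [0.4, -0.0, 1.0]
grip_width: 41.7
```

```bash
python3 s.py
```

```text
t 12.35 [544.96 -75.79 132.75] az -15.36 F [ 0.4  -0.05  0.96] M [ 0.015 -0.027  0.046] w 41.7 j6 -0.01
```

>>> arm_command(
  deltas=[
    [0,0.0001,0,1.5],
    [0,0,0,0],
  ],
)

```text
time: 12.55
tool_pos: [545.1, -75.9, 132.7]
tcp_rot: [-1.57, 0.0, -1.868]
contact_force: [1.0, -0.2, 1.3]
grip_width: 41.6
```

```bash
python3 s.py
```

```text
t 12.55 [545.06 -75.92 132.72] az -17.01 F [ 1.01 -0.18  1.29] M [-0.02  -0.072  0.047] w 41.64 j6 0.02
```

>>> arm_command(
  deltas=[
    [0,0.0001,0,1.5],
    [0,0,0,0],
  ],
)

```text
time: 12.75
tool_pos: [545.1, -75.9, 132.7]
tcp_rot: [-1.57, 0.0, -1.895]
contact_force: [1.9, -0.2, 1.4]
grip_width: 41.8
```

```bash
python3 s.py
```

```text
t 12.75 [545.12 -75.92 132.71] az -18.57 F [ 1.85 -0.22  1.43] M [ 0.029 -0.172  0.145] w 41.8 j6 0.05
```

>>> arm_command(
  deltas=[
    [0,0,0,1],
    [0,0,0,0],
  ],
)

```text
time: 12.95
tool_pos: [545.2, -75.9, 132.7]
tcp_rot: [-1.57, 0.0, -1.912]
contact_force: [2.0, 1.4, 1.7]
grip_width: 41.6
```

```bash
python3 s.py
```

```text
t 12.95 [545.15 -75.91 132.68] az -19.57 F [2.02 1.36 1.71] M [ 0.067 -0.254  0.289] w 41.58 j6 0.06
```

>>> arm_command(
  deltas=[
    [0,0,0,0],
    [0,0,0,0],
  ],
)

```text
time: 13.15
tool_pos: [545.1, -75.9, 132.7]
tcp_rot: [-1.57, 0.0, -1.912]
contact_force: [2.1, 0.7, 1.4]
grip_width: 41.5
```

```bash
python3 s.py
```

```text
t 13.15 [545.14 -75.93 132.69] az -19.54 F [2.07 0.75 1.36] M [ 0.112 -0.339  0.327] w 41.54 j6 0.06
```

It's at the stop: Mz is about 0.3 N m rising at 0.15 per degree, and z is 4 mm below the click after 1.37 rad. I'll unload the spring slightly, let go and withdraw upwards.

>>> arm_command(
  deltas=[
    [0,-0.0001,0,-1],
    [0,0,0,0],
  ],
)

```text
time: 13.35
tool_pos: [545.1, -75.9, 132.7]
tcp_rot: [-1.57, 0.0, -1.894]
contact_force: [2.2, 0.2, 1.3]
grip_width: 41.6
```

>>> arm_command(
  deltas=[
    [0,0,0,0],
    [0,0,0,0],
    [0,0,0,0],
    [0,0,0,0],
    [0,0,0,0],
  ],
  claw=0,
)

```text
time: 13.85
tool_pos: [544.6, -75.9, 132.5]
tcp_rot: [-1.571, -0.0, -1.895]
contact_force: [0.6, -0.6, 0.3]
grip_width: 77.0
```

>>> arm_command(
  deltas=[
    [0,0,0,0],
    [0,0,0,0],
    [0,0,0,0],
  ],
)

```text
time: 14.15
tool_pos: [544.8, -75.9, 132.6]
tcp_rot: [-1.571, 0.0, -1.895]
contact_force: [0.5, -0.4, 0.1]
grip_width: 91.9
```

>>> arm_command(
  deltas=[
    [0,-0.02,0,0],
    [0,-0.03,0,0],
    [0,-0.03,0,0],
    [0,-0.02,0,0],
    [0.03,-0.01,0,0],
  ],
)

```text
time: 14.65
tool_pos: [536.6, -102.6, 244.9]
tcp_rot: [-1.567, 0.001, -1.891]
contact_force: [-0.1, -0.4, 0.3]
grip_width: 91.6
```

>>> arm_command(
  deltas=[
    [0,0,0,0],
    [0,0,0,0],
  ],
)

```text
time: 14.85
tool_pos: [535.1, -104.6, 242.6]
tcp_rot: [-1.571, 0.0, -1.896]
contact_force: [0.8, -0.1, -0.1]
grip_width: 91.9
```

```bash
python3 s.py; python3 - <<'E'
from h import *
p=vision.capture('wrist'); a=vision.capture('scene'); C=c2w(p)
u,v=proj(p,[[545.4,-75.5,150]])[0]; print(u,v)
M=np.float64([[4,0,250-4*u],[0,4,250-4*v]]); print(M[:,2])
im=cv2.convertScaleAbs(cv2.warpAffine(p['img'],M,(500,500),flags=2),alpha=1.8)
# outline of the grip top at predicted home height
s=cv2.convertScaleAbs(cv2.resize(a['img'][150:250,200:360],(300,500)[:1]+(188,)),alpha=1.8)
s=cv2.copyMakeBorder(s,0,312,0,0,cv2.BORDER_CONSTANT)
cv2.imwrite('pics/f5.png',np.hstack([im,s])[:,:,::-1])
E
```

```text
t 14.85 [ 535.14 -104.57  242.59] az -18.63 F [ 0.8  -0.1  -0.09] M [-0.106  0.1   -0.03 ] w 91.93 j6 -0.01
282.4946088394717 179.84577405674068
[-879.97843536 -469.38309623]
```

View pics/f5.png

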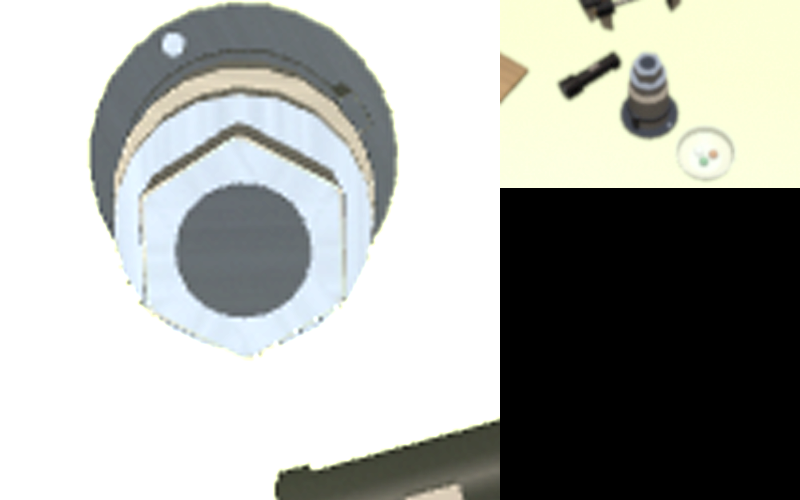

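The cap (hexagon at about (243,250) in the crop) sits level and centred. Its flats are still square to the gripper, so it did not spring back. The dish and torch haven't moved. Handing in.

```bash
python3 -c "
from plant import job; print(job.close_job())"
```

```text
the job is handed in; nothing more can be done
None
```

The cap is fully home on its thread. I let go of it and handed the job in at about 15 s of the 61 s allowed.

- **Click:** I gripped the cap by its flats (41.6 mm measured, 42 mm nominal) and pressed with about 4–5.6 N, slightly over the suggested 5 N at its peak. After about 0.80 rad of backward turning the push vanished. I followed the cap down about 8 mm to the thread start.
- **Home:** I turned it forwards about 1.37 rad while sinking 4 mm. It met a stop that rose to about 0.3 N m (0.33 at most). I stopped there, eased back 1° within the neck's spring, opened the gripper and withdrew upwards.
- **Last checks:** The close-up shows the cap level, centred and still at its stop angle. The dish and torch look unmoved, and the gripper is clear with contact force near zero.
- **Irregularities:** There was a side load of up to 5.5 N at the click, from slightly off-centre gripping, which I relieved. I did not measure the cap's final height from the picture. It rests on the 4 mm sink and the stop felt through the arm.

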